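# Return the specimen jars to their tray

## Robot

A 6-joint arm with a two-finger parallel gripper is mounted at the origin on the work surface. World frame = base frame: x ahead of the robot, y to its left, z up, the work surface at z = 0. Lengths are in mm, angles in rad, forces in N, time in s.
With the tool pointing down it reaches from about 350 to 975 mm from the base axis. Payload 7.1 kg.
Tool frame: the origin (TCP) lies at the very end of the fingers, on their centre line; the grasp point (between the pads) lies 19 mm behind it; z points along the fingers, y is the line along which they close (so a half turn about z gives the same grasp; the last joint's range is limited). The gripper opens to 88 mm and grips with 3 to 60 N. Pads are 20 mm wide; open, the fingers measure 115 mm over their backs; the gripper's body (75 mm by 178 mm) begins 61 mm behind the grasp point.
Start: joints at [-1.171, 0.423, 1.63, -0, 1.089, -0.019], TCP at [254.18, -570.962, 222.675] pointing down, gripper open.
Joint ranges: [-3, 3], [-0.9, 2.11], [0.09, 2.58], [-1.31, 4.45], [0.11, 2.69], [-2.54, 2.54]. Speed limits (rad/s): [2.39, 2.39, 3.01, 3.14, 3.14, 3.14].

## Interface

Orientations are given as a rotation vector (axis times angle).
In Python, from workcell import sensors, imaging, close_job gives the robot as it stands. The module is installed in compiled form; this text tells all that it offers.
- The arm moves only by the tool servo_tool, never from a script. Its argument "steps" is a list of rows, each a list of 3 entries, a list of its own where there are three numbers: the shift along the world's x, y, z in m, then the turn, a rotation vector about the world's x, y, z in degrees, then the opening, from -1 (shut) to 1 (fully open). A call has exactly 8 rows; each row shifts and turns the commanded pose from where the row before left it; what a row does not reach is not made up. A row lasts 1/12 s, in which the tool goes at most 41.7 mm and 7.16 degrees, less where a joint would pass 70% of its speed; a pose out of reach is approached as far as the arm can. A call is refused whole if a number of a shift passes 0.0417 or a number of a turn 7.16, either way. A call with a gripper value outside its range is refused whole. The fingers move at their own pace and stop on an object; the grip force is fixed at half the most. Time passes only in rows, so rows that do not move let the fingers close, or fill a call up. It gives the time, the measured TCP pose, the force, the opening and the grip force at its end, in the units of the state.
- sensors.get_obs(): the state, without advancing time (a new reading comes with each control period).
- imaging.get_image(name): name is "side" or "top"; returns a dict with "color" (384x512x3 uint8, blue, green, red), "range_z" (384x512 float32, mm along the optical axis (not along the pixel's ray), 0 where there is no reading), "vertical_fov" (degrees; the focal length in pixels is half the picture's height over the tangent of half this angle, whatever the lens; pixels are square), "cx", "cy" (the principal point, pixels), "k1" (the pictures are not rectified: a ray, as slopes to the right and down, at radius r is drawn at 1 + k1 r^2 times it, then the intrinsics apply), "rvec" (rotation vector, rad) and "tvec" (3), from world to camera coordinates, as OpenCV has them. Camera axes: x right, y down, z forward; pixel columns grow to the right and rows downward; lengths in mm; the calibration is good to about 2 mm. A picture is of the moment at which its call begins.
- close_job(): hands the job in; it is judged then, once.
The state is a dict: "t": time; "qpos": joint angles; "qvel": joint speeds; "joint_torque": joint torques, N m; "ee_pos": TCP position; "orientation": TCP orientation; "ft_force": force on the tool from outside, world axes, zero at the start; "moment": the same for the moment, N m; "width": finger opening in mm; "grasp_force": force on a finger pad.
Only numpy, scipy, OpenCV 4.12 (cv2) and the standard library are available. Lean on these libraries where they do the work, as an engineer would, in place of code of your own. Each camera call takes 0.05 s, during which the arm holds its last target. There are 200 camera calls.

## Task

Put the four screw-capped specimen jars back into the yellow tray, each upright and fully down in the insert whose round well is made for its size; set them down, do not drop them. Leave the glass-stoppered jar and the dropping bottle standing where they are on the bench.

Things in the scene. Friction and masses are not known exactly. Their poses are not given: they have to be found in the camera images.
- jar_56_c (a point): the largest of four loose clear-glass specimen jars, each with a flat white plastic screw cap and a dry brown snail shell inside: glass body 56 mm across, 105 mm high over all; the cap on top is 52 mm across and 18 mm high (good to grip). Stands upright on the bench. The point is the jar's centre, half-way up (52.5 mm above its underside); z is up along the jar.
- jar_48_c (a point): the second largest of four loose clear-glass specimen jars, each with a flat white plastic screw cap and a dry brown snail shell inside: glass body 48 mm across, 90 mm high over all; the cap on top is 44 mm across and 18 mm high (good to grip). Stands upright on the bench. The point is the jar's centre, half-way up (45 mm above its underside); z is up along the jar.
- jar_40_c (a point): the third largest of four loose clear-glass specimen jars, each with a flat white plastic screw cap and a dry brown snail shell inside: glass body 40 mm across, 75 mm high over all; the cap on top is 36 mm across and 18 mm high (good to grip). Stands upright on the bench. The point is the jar's centre, half-way up (37.5 mm above its underside); z is up along the jar.
- jar_32_c (a point): the smallest of four loose clear-glass specimen jars, each with a flat white plastic screw cap and a dry brown snail shell inside: glass body 32 mm across, 60 mm high over all; the cap on top is 29 mm across and 18 mm high (good to grip). Stands upright on the bench. The point is the jar's centre, half-way up (30 mm above its underside); z is up along the jar.
- insert_56: insert for the 56 mm jar: one of four fixed grey blocks, 86 mm square, 22 mm high, two by two in a fixed yellow tray (186 mm square, walls 28 mm high over the bench, 14 mm lip on two sides). Round well in its middle 68 mm across, 18 mm deep, 3 mm chamfer. Origin: well axis, block's underside; well floor 4 mm, block top 22 mm above it; z up, x, y along its sides.
- insert_48: insert for the 48 mm jar: one of four fixed grey blocks, 86 mm square, 22 mm high, two by two in a fixed yellow tray (186 mm square, walls 28 mm high over the bench, 14 mm lip on two sides). Round well in its middle 60 mm across, 18 mm deep, 3 mm chamfer. Origin: well axis, block's underside; well floor 4 mm, block top 22 mm above it; z up, x, y along its sides.
- insert_40: insert for the 40 mm jar: one of four fixed grey blocks, 86 mm square, 22 mm high, two by two in a fixed yellow tray (186 mm square, walls 28 mm high over the bench, 14 mm lip on two sides). Round well in its middle 52 mm across, 18 mm deep, 3 mm chamfer. Origin: well axis, block's underside; well floor 4 mm, block top 22 mm above it; z up, x, y along its sides.
- insert_32: insert for the 32 mm jar: one of four fixed grey blocks, 86 mm square, 22 mm high, two by two in a fixed yellow tray (186 mm square, walls 28 mm high over the bench, 14 mm lip on two sides). Round well in its middle 44 mm across, 18 mm deep, 3 mm chamfer. Origin: well axis, block's underside; well floor 4 mm, block top 22 mm above it; z up, x, y along its sides.
- stopper_jar_c (a point): look-alike that stays: a clear-glass reagent jar, 48 mm across, 90 mm high, with a narrower neck, flared lip and a round mushroom-shaped glass stopper 34 mm across (no flat white cap, no shell). Loose, upright. The point is its centre, 45 mm above its underside.
- drop_bottle_c (a point): look-alike that stays: a small clear-glass dropping bottle, 40 mm across, 90 mm high, with a white collar that ends in a tall pointed nozzle (no flat cap, no shell). Loose, upright. The point is its centre, 45 mm above its underside.
Not all that is in view belongs to the job. What is shaped like the part that bears jar_32_c but blue or turquoise is not meant.

How it is judged:
By the outcome, as a careful person would: the job done as asked, in the order asked, and still so for the second after the job is handed in, with the robot touching nothing.
It also fails if it takes over 115 s, if anything falls off the work surface, if the arm or the gripper's body presses on something with over 40 N, if the wrist force passes 120 N, or if a joint passes its speed limit or range.

## Working session

There is one attempt and no reset: what is moved stays moved. The work goes in short steps, Python scripts to look and compute and a tool call to move; the robot and the scene stay as the last step left them, time stands still between calls to the robot, and variables do not carry over. Pictures are saved under pics/ and viewed, at most 14 in all, crops included, and the job is handed in when it is done.

Besides the shell and the picture viewer there is one more tool, called as name([rows], argument=value, ...), one row to a line, values as JSON. servo_tool: Moves the arm, as the interface text tells. Its arguments: {"type":"object","properties":{"steps":{"type":"array"}},"required":["steps"]}

```bash
mkdir -p pics; cat >h.py <<'E'
import numpy as np, cv2
from workcell import sensors, imaging, close_job
def get(n):
    d=imaging.get_image(n); h,w=d['color'].shape[:2]
    f=h/2/np.tan(np.radians(d['vertical_fov'])/2)
    d['K']=np.array([[f,0,d['cx']],[0,f,d['cy']],[0,0,1]]); d['D']=np.array([d['k1'],0,0,0,0.])
    d['R']=cv2.Rodrigues(np.array(d['rvec'],float))[0]; d['t']=np.array(d['tvec'],float).ravel(); return d
def world(d):
    h,w=d['range_z'].shape
    uv=np.stack(np.meshgrid(np.arange(w),np.arange(h)),-1).reshape(-1,1,2).astype(float)
    s=cv2.undistortPoints(uv,d['K'],d['D']).reshape(-1,2)
    z=d['range_z'].reshape(-1,1)
    P=(np.c_[s,np.ones(len(s))]*z-d['t'])@d['R']
    P[z[:,0]==0]=np.nan
    return P.reshape(h,w,3)
def onplane(d,uv,z):
    s=cv2.undistortPoints(np.array(uv,float).reshape(-1,1,2),d['K'],d['D']).reshape(-1,2)
    r=np.c_[s,np.ones(len(s))]@d['R']; c=-d['R'].T@d['t']
    return c+r*((z-c[2])/r[:,2])[:,None]
def proj(d,P): return cv2.projectPoints(np.array(P,float).reshape(-1,1,3),np.array(d['rvec'],float),d['t'],d['K'],d['D'])[0].reshape(-1,2)
E
cat >>h.py <<'E'
import pickle
def snap(tag):
    o={}
    for n in('side','top'):
        o[n]=get(n); cv2.imwrite(f'pics/{tag}_{n}.png',o[n]['color'])
    pickle.dump(o,open(tag+'.pkl','wb')); return o
E
python3 - <<'E'
from h import *
o=snap('a')
for n in o:
    d=o[n]; print(n,-d['R'].T@d['t'],d['R'][2],d['K'][0,0],d['k1'])
print(sensors.get_obs())
E
```

```text
side [102.39055094 686.59140568 682.13220051] [ 0.39410568 -0.68360871 -0.61429621] 461.5863508486467 -0.013955427057564387
top [ 401.82915637   -3.30679131 1051.14669815] [ 0.11803981 -0.02363015 -0.99272767] 459.7918053332598 -0.06052060212724258
{'t': 0.1, 'qpos': array([-1.17098494e+00,  4.23764840e-01,  1.63059075e+00,  3.25266185e-05,
        1.08860989e+00, -1.90273457e-02]), 'qvel': array([-1.19016230e-04, -2.78262813e-03, -2.94394347e-03, -3.83260394e-04,
       -4.40248751e-04,  3.96461088e-05]), 'joint_torque': array([-1.51903059e-03, -5.45617425e+01, -2.74324948e+01,  6.44802069e-02,
        1.89249107e-02, -3.92297284e-05]), 'ee_pos': array([ 254.01044865, -570.51231457,  221.98814317]), 'orientation': array([-3.07163548e+00, -6.52807368e-01,  3.63500330e-04]), 'ft_force': array([-0.24176473,  1.036973  , -0.21642168]), 'moment': array([ 0.00135118, -0.01050926,  0.02474189]), 'grasp_force': 0.0, 'width': 87.93217152734091}
```

```bash
cd pics; python3 -c "
import cv2
for n in('top','side'): cv2.imwrite(f'b_{n}.png',cv2.resize(cv2.imread(f'a_{n}.png'),(800,600),interpolation=cv2.INTER_CUBIC))"
```

```text
(no output)
```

View pics/b_top.png

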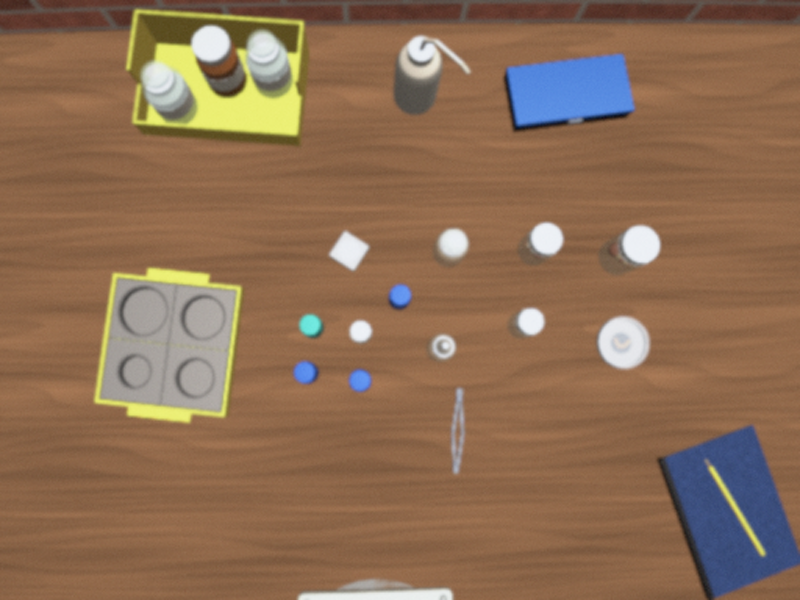

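View pics/b_side.png

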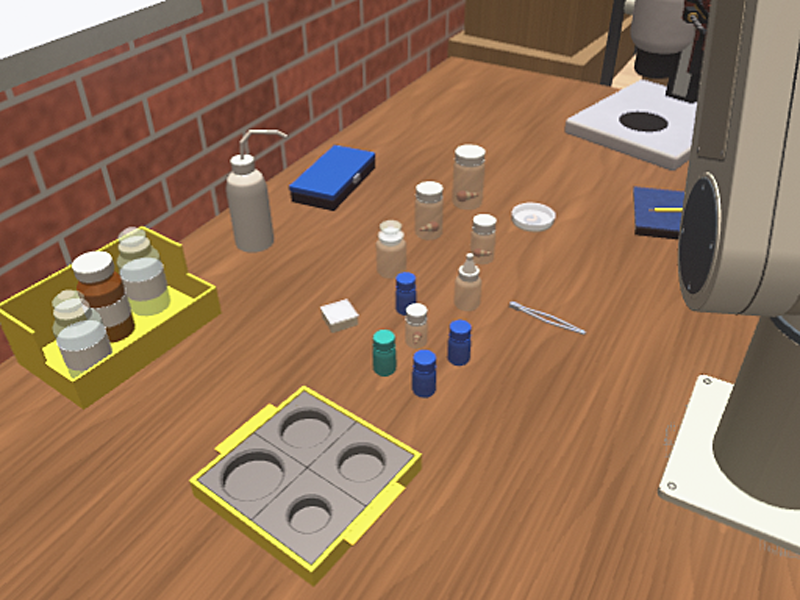

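Top view (800x600): jar_56 at (640,245), jar_48 (546,240), jar_40 (530,322) and jar_32 (360,331, among blue and turquoise vials). The look-alikes are the stopper jar (453,245) and the dropper (443,347). Wells: 56 (143,312), 48 (204,317), 40 (195,378), 32 (135,371). The side view agrees. Next I'll measure them in both views.

```bash
python3 - <<'E'
from h import *
o=pickle.load(open('a.pkl','rb'))
T,S=o['top'],o['side']; W=world(T); WS=world(S)
def blob(d,W,seed,kind):
    c=d['color'].astype(int); u,v=int(seed[0]*.64),int(seed[1]*.64)
    hsv=cv2.cvtColor(d['color'],cv2.COLOR_BGR2HSV)
    if kind=='w': m=(hsv[...,1]<60)&(hsv[...,2]>165)
    else: m=(hsv[...,1]>130)&(hsv[...,0]>75)&(hsv[...,0]<135)
    n,l,s,ce=cv2.connectedComponentsWithStats(m.astype(np.uint8),connectivity=4)
    k=l[v,u]
    if k==0: return None
    return ce[k],s[k],l==k
H={'56':105,'48':90,'40':75,'32':60}
tops={'56':(640,245),'48':(546,240),'40':(530,322),'32':(360,331),'stop':(453,245),'drop':(443,347),'tq':(310,325),'b1':(400,296),'b2':(360,381),'b3':(305,372)}
sides={'56':(470,155),'48':(428,190),'40':(484,221),'32':(417,312)}
for k,s in tops.items():
    b=blob(T,W,s,'w' if not k in('tq','b1','b2','b3') else 'b')
    if b is None: print(k,'none',W[int(s[1]*.64)-3:int(s[1]*.64)+4,int(s[0]*.64),2]);continue
    P=W[b[2]]; zt=np.nanpercentile(P[:,2],80); Q=P[abs(P[:,2]-zt)<6]
    x=onplane(T,b[0],zt)[0]
    print(k,'px',b[0].round(1),'bbox',b[1][2:4],'ztop',round(zt,1),'xy',x[:2].round(1),'depth mid',((np.percentile(Q,2,axis=0)+np.percentile(Q,98,axis=0))/2)[:2].round(1),'ext',np.ptp(Q,axis=0)[:2].round())
    if k in sides:
        p=proj(S,[*x[:2],zt])[0]; s2=sides[k]
        b=blob(S,WS,s2,'w')
        # two-view: triangulate using top-surface centre: points in side depth near cap-top height
        sel=(abs(WS[...,2]-zt)<5)&(np.hypot(WS[...,0]-x[0],WS[...,1]-x[1])<45)
        Q=WS[sel]; print('   side proj',(p/.64).round(),'side-depth n',len(Q),'mid',((Q.min(0)+Q.max(0))/2).round(1),'zmed',np.median(Q[:,2]).round(1),'zmax nearby', np.nanpercentile(WS[np.hypot(WS[...,0]-x[0],WS[...,1]-x[1])<25][:,2],97).round(1))
# wells: depth below block top
for k,s in {'56':(143,312),'48':(204,317),'40':(195,378),'32':(135,371)}.items():
    u,v=int(s[0]*.64),int(s[1]*.64)
    c=W[v,u]; print('well',k,'floor',W[v-3:v+4,u-3:u+4].reshape(-1,3).mean(0).round(1))
    m=(np.hypot(W[...,0]-c[0],W[...,1]-c[1])<40); P=W[m]; b=P[P[:,2]<13]
    tp=P[P[:,2]>17]; print('  top z',np.median(tp[:,2]).round(1),'floor mid',((b.min(0)+b.max(0))/2).round(1),'ext',np.ptp(b,axis=0).round(1))
yl=cv2.inRange(cv2.cvtColor(T['color'],cv2.COLOR_BGR2HSV),(22,120,120),(38,255,255))
yl[:165]=0; yl[280:]=0; yl[:,170:]=0
P=W[yl>0]; print('tray yellow z',np.nanpercentile(P[:,2],[10,50,90]).round(1))
E
```

```text
56 px [410.2 155.8] bbox [25 25] ztop 105.3 xy [ 577.9 -371.8] depth mid [ 577.9 -371.8] ext [52. 49.]
   side proj [468. 150.] side-depth n 149 mid [ 577.5 -372.2  103.8] zmed 104.1 zmax nearby 105.9
48 px [349.8 152. ] bbox [21 21] ztop 90.1 xy [ 591.6 -246.2] depth mid [ 591.3 -245.5] ext [42. 42.]
   side proj [428. 186.] side-depth n 125 mid [ 589.  -246.6   88.9] zmed 89.2 zmax nearby 90.4
40 px [339.8 205.2] bbox [18 18] ztop 74.9 xy [ 479.1 -222.2] depth mid [ 478.6 -221.4] ext [33. 35.]
   side proj [483. 219.] side-depth n 102 mid [ 477.5 -221.    73.4] zmed 73.9 zmax nearby 75.1
32 px [230.2 211.5] bbox [16 14] ztop 60.4 xy [472.4  13.1] depth mid [472.   11.9] ext [26. 26.]
   side proj [415. 308.] side-depth n 100 mid [471.2  13.8  58.7] zmed 59.1 zmax nearby 60.5
stop px [289.9 155.1] bbox [19 19] ztop 88.3 xy [ 587.8 -117.2] depth mid [ 590.8 -120.1] ext [31. 31.]
drop px [284.  221.2] bbox [15 16] ztop 71.2 xy [ 448.  -101.5] depth mid [ 447.  -103.2] ext [24. 22.]
tq px [198.5 208.4] bbox [12 12] ztop 60.6 xy [480.7  81.2] depth mid [481.7  81.5] ext [24. 24.]
b1 px [255.4 189.4] bbox [12 14] ztop 60.5 xy [519.1 -42.8] depth mid [521.1 -43. ] ext [26. 24.]
b2 px [230.  243.1] bbox [13 13] ztop 61.0 xy [404.7  14.9] depth mid [404.4  14.9] ext [26. 26.]
b3 px [195.3 237.9] bbox [14 13] ztop 60.6 xy [417.5  89. ] depth mid [417.4  89.7] ext [26. 26.]
well 56 floor [512.  330.5   8.5]
  top z 25.6 floor mid [512.1 328.9   8.1] ext [64.7 62.5  9.1]
well 48 floor [503.1 241.3   8.3]
  top z 25.9 floor mid [499.9 241.2   7.6] ext [57.3 55.9 10.4]
well 40 floor [415.1 254.6   8.4]
  top z 26.2 floor mid [414.  253.2   8.1] ext [47.4 48.1  9.8]
well 32 floor [426.  340.8   8.7]
  top z 26.3 floor mid [425.9 339.2   8.2] ext [40.7 38.8  9.5]
tray yellow z [-0.1 26.6 29.5]
```

Heights agree in both views (105/90/75/60, well floor ≈ 8, block top ≈ 26), and the well spacing fits too (≈ 87 mm). I'll confirm jar_32 in one crop. Candidates (800x600 top): (360,331) white cap; (310,325) turquoise; (400,296), (360,381), (305,372) blue. The white one fits.

```bash
cd pics; python3 -c "
import cv2
a=cv2.imread('a_top.png')[140:260,180:430];b=cv2.imread('a_side.png')[85:265,190:350]
cv2.imwrite('c.png',cv2.hconcat([cv2.resize(a,(500,400),interpolation=2)[:, :450],cv2.resize(b,(350,400),interpolation=2)]))"
```

```text
(no output)
```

View pics/c.png

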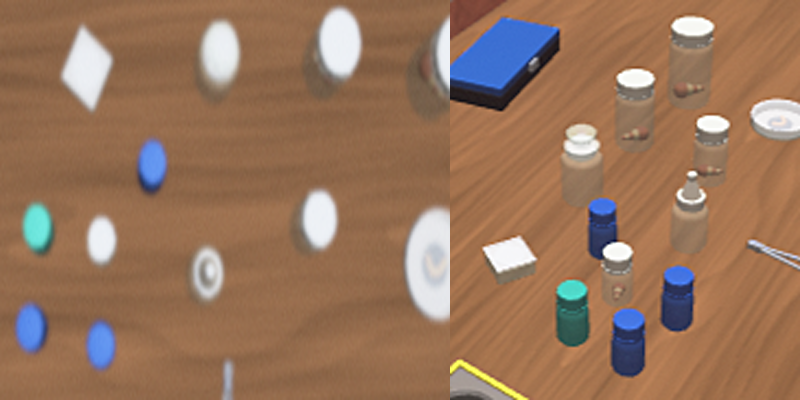

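servo_tool([
  [[0.0136,0.0365,0],[0,0,0],0.2],
  [[0.0136,0.0365,0],[0,0,0],0.2],
  [[0.0136,0.0365,0],[0,0,0],0.2],
  [[0.0136,0.0365,0],[0,0,0],0.2],
  [[0.0136,0.0365,0],[0,0,0],0.2],
  [[0.0136,0.0365,0],[0,0,0],0.2],
  [[0.0136,0.0365,0],[0,0,0],0.2],
  [[0.0136,0.0365,0],[0,0,0],0.2],
])

```text
t: 0.77
ee_pos: [363.0, -277.1, 222.5]
orientation: [-3.073, -0.652, 0.0]
ft_force: [0.9, 0.1, 0.6]
width: 52.7
grasp_force: 0.0
```

servo_tool([
  [[0.0136,0.0365,0],[0,0,0],0.2],
  [[0.0136,0.0365,0],[0,0,0],0.2],
  [[0.0136,0.0365,0],[0,0,0],0.2],
  [[0.0136,0.0365,0],[0,0,0],0.2],
  [[0.0136,0.0365,0],[0,0,0],0.2],
  [[0.0136,0.0365,0],[0,0,0],0.2],
  [[0.0136,0.0365,0],[0,0,0],0.2],
  [[0.0136,0.0365,0],[0,0,0],0.2],
])

```text
t: 1.43
ee_pos: [471.8, 15.0, 222.6]
orientation: [3.073, 0.653, -0.0]
ft_force: [0.7, -1.0, -0.5]
width: 52.8
grasp_force: 0.0
```

The crop shows the three larger clear jars with shells, and jar_32 (clear, white cap, shell) at crop (617,270). The blue and turquoise vials are around it, and the stopper jar is at (582,165). Descending on jar_32.

servo_tool([
  [[0,-0.002,-0.03],[0,0,0],0.2],
  [[0,0,-0.035],[0,0,0],0.2],
  [[0,0,-0.035],[0,0,0],0.2],
  [[0,0,-0.03],[0,0,0],0.2],
  [[0,0,-0.03],[0,0,0],0.2],
  [[0,0,-0.02],[0,0,0],0.2],
  [[0,0,-0.01],[0,0,0],0.2],
  [[0,0,0],[0,0,0],0.2],
])

```text
t: 2.1
ee_pos: [470.2, 11.0, 30.7]
orientation: [-3.072, -0.653, 0.007]
ft_force: [-0.2, 0.2, -0.8]
width: 52.7
grasp_force: 0.0
```

servo_tool([
  [[0,0,0],[0,0,0],-0.2],
  [[0,0,0],[0,0,0],-1],
  [[0,0,0],[0,0,0],-1],
  [[0,0,0],[0,0,0],-1],
  [[0,0,0],[0,0,0],-1],
  [[0,0,0],[0,0,0],-1],
  [[0,0,0],[0,0,0],-1],
  [[0,0,0],[0,0,0],-1],
])

```text
t: 2.77
ee_pos: [472.8, 11.1, 34.0]
orientation: [3.072, 0.653, 0.004]
ft_force: [-1.6, 0.1, 7.7]
width: 28.2
grasp_force: 43.6
```

servo_tool([
  [[0,0,0.01],[0,0,0],-1],
  [[0,0,0.03],[0,0,0],-1],
  [[0,0,0.035],[0,0,0],-1],
  [[0,0,0.03],[0,0,0],-1],
  [[-0.005,0.02,0.005],[0,0,0],-1],
  [[-0.005,0.036,0],[0,0,0],-1],
  [[-0.005,0.036,0],[0,0,0],-1],
  [[-0.005,0.036,0],[0,0,0],-1],
])

```text
t: 3.43
ee_pos: [451.7, 140.1, 144.2]
orientation: [-3.073, -0.651, -0.003]
ft_force: [0.3, 0.5, -0.9]
width: 28.4
grasp_force: 43.0
```

servo_tool([
  [[-0.005,0.036,0],[0,0,0],-1],
  [[-0.005,0.036,0],[0,0,0],-1],
  [[-0.005,0.036,0],[0,0,0],-1],
  [[-0.005,0.036,0],[0,0,0],-1],
  [[-0.005,0.036,0],[0,0,0],-1],
  [[-0.002,0.015,0],[0,0,0],-1],
  [[0,0.005,0],[0,0,0],-1],
  [[0,0,0],[0,0,0],-1],
])

```text
t: 4.1
ee_pos: [424.6, 339.4, 143.1]
orientation: [3.072, 0.656, 0.001]
ft_force: [-0.5, -0.3, -0.7]
width: 28.4
grasp_force: 43.0
```

```bash
python3 - <<'E'
from h import *
o=snap('d'); 
for n,c in(('top',(30,130)),('side',(120,200))):
    im=o[n]['color']; cv2.imwrite(f'pics/dd_{n}.png',cv2.resize(im,(400,300)))
cv2.imwrite('pics/dd.png',cv2.hconcat([cv2.imread('pics/dd_top.png'),cv2.imread('pics/dd_side.png')]))
print(sensors.get_obs()['ee_pos'],sensors.get_obs()['width'])
E
```

```text
[424.68921793 337.63870217 142.751019  ] 28.212670100941814
```

View pics/dd.png

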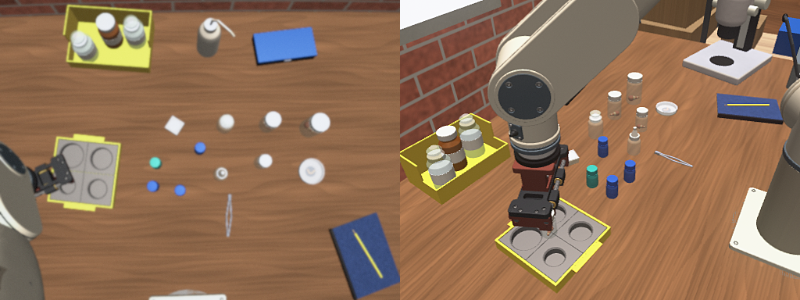

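Jar_32 is in the gripper over the tray at side (535,225). The other three wells and all bench items are undisturbed.

servo_tool([
  [[0.001,0.001,-0.02],[0,0,0],-1],
  [[0,0,-0.025],[0,0,0],-1],
  [[0,0,-0.02],[0,0,0],-1],
  [[0,0,-0.015],[0,0,0],-1],
  [[0,0,-0.01],[0,0,0],-1],
  [[0,0,-0.007],[0,0,0],-1],
  [[0,0,-0.002],[0,0,0],-1],
  [[0,0,0],[0,0,0],-1],
])

```text
t: 4.87
ee_pos: [426.0, 339.4, 43.8]
orientation: [3.073, 0.652, -0.0]
ft_force: [0.1, 0.4, -0.3]
width: 28.3
grasp_force: 43.0
```

servo_tool([
  [[0,0,-0.001],[0,0,0],-1],
  [[0,0,0],[0,0,0],-1],
  [[0,0,-0.001],[0,0,0],-1],
  [[0,0,0],[0,0,0],-1],
  [[0,0,-0.001],[0,0,0],-1],
  [[0,0,0],[0,0,0],-1],
  [[0,0,0],[0,0,0],-1],
  [[0,0,0],[0,0,0],-1],
])

```text
t: 5.53
ee_pos: [426.5, 340.6, 43.0]
orientation: [-3.072, -0.654, -0.003]
ft_force: [-3.4, -3.3, 18.3]
width: 27.8
grasp_force: 44.4
```

servo_tool([
  [[0,0,0.001],[0,0,0],0.2],
  [[0,0,0],[0,0,0],0.2],
  [[0,0,0],[0,0,0],0.2],
  [[0,0,0],[0,0,0],0.2],
  [[0,0,0.01],[0,0,0],0.2],
  [[0,0,0.03],[0,0,0],0.2],
  [[0,0,0.03],[0,0,0],0.2],
  [[0,0,0.03],[0,0,0],0.2],
])

```text
t: 6.2
ee_pos: [425.4, 339.7, 142.9]
orientation: [3.072, 0.653, -0.002]
ft_force: [0.6, -0.1, -0.4]
width: 53.1
grasp_force: 0.0
```

servo_tool([
  [[0.0038,-0.02,0],[0,0,0],0.45],
  [[0.0038,-0.04,0],[0,0,0],0.45],
  [[0.0038,-0.04,0],[0,0,0],0.45],
  [[0.0038,-0.04,0],[0,0,0],0.45],
  [[0.0038,-0.04,0],[0,0,0],0.45],
  [[0.0038,-0.04,0],[0,0,0],0.45],
  [[0.0038,-0.04,0],[0,0,0],0.45],
  [[0.0038,-0.04,0],[0,0,0],0.45],
])

```text
t: 6.87
ee_pos: [456.0, 38.2, 142.3]
orientation: [3.073, 0.654, 0.001]
ft_force: [0.7, 0.7, -0.5]
width: 63.4
grasp_force: 0.0
```

servo_tool([
  [[0.0038,-0.04,0],[0,0,0],0.45],
  [[0.0038,-0.04,0],[0,0,0],0.45],
  [[0.0038,-0.04,0],[0,0,0],0.45],
  [[0.0038,-0.04,0],[0,0,0],0.45],
  [[0.0038,-0.04,0],[0,0,0],0.45],
  [[0.0038,-0.04,0],[0,0,0],0.45],
  [[0,-0.02,0],[0,0,0],0.45],
  [[0,0,0],[0,0,0],0.45],
])

```text
t: 7.53
ee_pos: [479.5, -224.0, 142.3]
orientation: [3.073, 0.647, 0.002]
ft_force: [-0.4, -0.1, 0.1]
width: 63.7
grasp_force: 0.0
```

```bash
python3 - <<'E'
from h import *
o=snap('e'); T=o['top']; W=world(T)
P=W[(np.hypot(W[...,0]-426,W[...,1]-340)<30)]
Q=P[P[:,2]>45]; print(len(Q),'cap mid',((Q.min(0)+Q.max(0))/2).round(1),'ztop',np.median(Q[:,2]).round(1),'ext',np.ptp(Q,axis=0).round(1))
cv2.imwrite('pics/ee.png',cv2.hconcat([cv2.resize(T['color'][160:280,50:210],(400,300)),cv2.resize(o['side']['color'],(400,300))]))
print(sensors.get_obs()['ee_pos'],sensors.get_obs()['width'])
E
```

```text
194 cap mid [428.4 340.9  58.9] ztop 67.9 ext [28.2 30.5 27.4]
[ 478.56763688 -220.27926381  141.81016733] 63.7574846327558
```

View pics/ee.png

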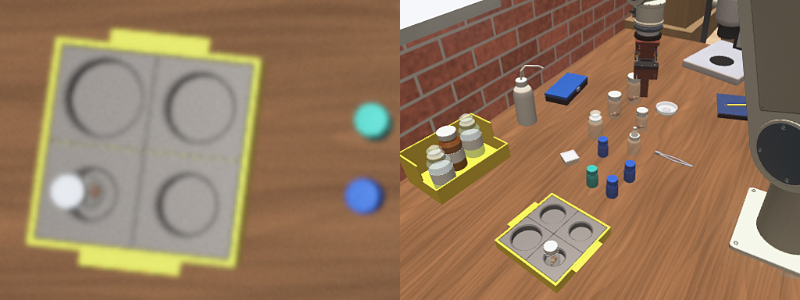

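Jar_32 is upright in its well (cap at left (67,190), top at 68 = 8+60). The gripper is over jar_40. Picking jar_40 now.

servo_tool([
  [[0,0,-0.01],[0,0,0],0.45],
  [[0,0,-0.02],[0,0,0],0.45],
  [[0,0,-0.03],[0,0,0],0.45],
  [[0,0,-0.02],[0,0,0],0.45],
  [[0,0,-0.01],[0,0,0],0.45],
  [[0,0,-0.005],[0,0,0],0.45],
  [[0,0,0],[0,0,0],0.45],
  [[0,0,0],[0,0,0],0],
])

```text
t: 8.3
ee_pos: [479.4, -219.6, 47.1]
orientation: [3.072, 0.654, 0.001]
ft_force: [-0.1, -0.2, 0.1]
width: 59.9
grasp_force: 0.0
```

servo_tool([
  [[0,0,0],[0,0,0],-0.2],
  [[0,0,0],[0,0,0],-1],
  [[0,0,0],[0,0,0],-1],
  [[0,0,0],[0,0,0],-1],
  [[0,0,0],[0,0,0],-1],
  [[0,0,0],[0,0,0],-1],
  [[0,0,0],[0,0,0],-1],
  [[0,0,0],[0,0,0],-1],
])

```text
t: 8.97
ee_pos: [479.8, -220.5, 47.4]
orientation: [3.072, 0.653, 0.003]
ft_force: [0.6, -1.9, 6.6]
width: 38.1
grasp_force: 30.0
```

servo_tool([
  [[0,0,0.01],[0,0,0],-1],
  [[0,0,0.03],[0,0,0],-1],
  [[0,0,0.035],[0,0,0],-1],
  [[0,0,0.025],[0,0,0],-1],
  [[0,0,0.01],[0,0,0],-1],
  [[0,0,0],[0,0,0],-1],
  [[0,0,0],[0,0,0],-1],
  [[0,0,0],[0,0,0],-1],
])

```text
t: 9.63
ee_pos: [477.8, -219.4, 155.2]
orientation: [-3.071, -0.653, 0.003]
ft_force: [-0.7, 0.4, -0.4]
width: 37.9
grasp_force: 30.0
```

servo_tool([
  [[-0.003,0.02,0],[0,0,0],-1],
  [[-0.005,0.038,0],[0,0,0],-1],
  [[-0.005,0.038,0],[0,0,0],-1],
  [[-0.005,0.038,0],[0,0,0],-1],
  [[-0.005,0.038,0],[0,0,0],-1],
  [[-0.005,0.038,0],[0,0,0],-1],
  [[-0.005,0.038,0],[0,0,0],-1],
  [[-0.005,0.038,0],[0,0,0],-1],
])

```text
t: 10.3
ee_pos: [439.2, 67.5, 155.0]
orientation: [-3.073, -0.652, 0.005]
ft_force: [-0.4, -0.4, -0.9]
width: 37.9
grasp_force: 30.0
```

servo_tool([
  [[-0.005,0.038,0],[0,0,0],-1],
  [[-0.005,0.038,0],[0,0,0],-1],
  [[-0.005,0.038,0],[0,0,0],-1],
  [[-0.005,0.038,0],[0,0,0],-1],
  [[-0.004,0.02,0],[0,0,0],-1],
  [[-0.003,0.016,0],[0,0,0],-1],
  [[0,0,0],[0,0,0],-1],
  [[0,0,0],[0,0,0],-1],
])

```text
t: 10.97
ee_pos: [412.8, 254.0, 155.0]
orientation: [3.071, 0.656, -0.005]
ft_force: [0.2, 0.4, -1.4]
width: 37.8
grasp_force: 30.0
```

```bash
python3 - <<'E'
from h import *
o=snap('f')
cv2.imwrite('pics/ff.png',cv2.hconcat([cv2.resize(o['top']['color'],(400,400)),cv2.resize(o['side']['color'][100:300,100:300],(400,400))]))
print(sensors.get_obs()['ee_pos'],sensors.get_obs()['width'])
E
```

```text
[413.31533873 252.98282414 155.57512687] 37.9034368078168
```

View pics/ff.png

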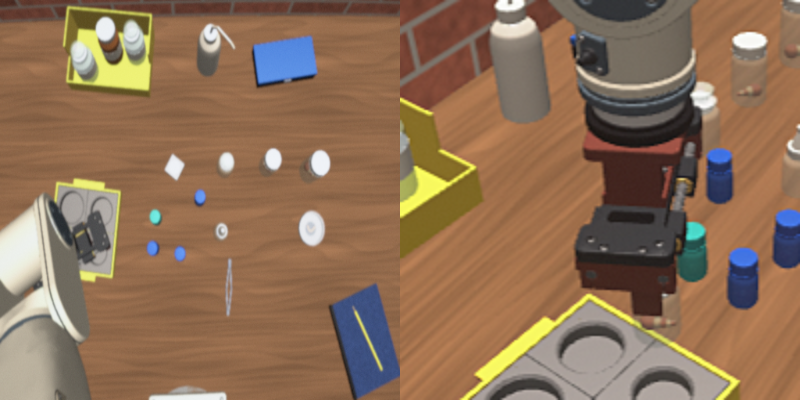

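Jar_40 hangs upright under the fingers at right (660,310), over well 40 at (663,388). It is gone from the bench in the top view. Lowering it.

servo_tool([
  [[0.001,0,-0.02],[0,0,0],-1],
  [[0,0,-0.025],[0,0,0],-1],
  [[0,0,-0.02],[0,0,0],-1],
  [[0,0,-0.015],[0,0,0],-1],
  [[0,0,-0.01],[0,0,0],-1],
  [[0,0,-0.007],[0,0,0],-1],
  [[0,0,-0.001],[0,0,0],-1],
  [[0,0,0],[0,0,0],-1],
])

```text
t: 11.73
ee_pos: [415.2, 253.6, 58.6]
orientation: [3.073, 0.652, -0.0]
ft_force: [-1.0, 0.9, -0.5]
width: 37.6
grasp_force: 30.0
```

servo_tool([
  [[0,0,-0.001],[0,0,0],-1],
  [[0,0,0],[0,0,0],-1],
  [[0,0,-0.001],[0,0,0],-1],
  [[0,0,0],[0,0,0],-1],
  [[0,0,-0.001],[0,0,0],-1],
  [[0,0,0],[0,0,0],-1],
  [[0,0,0],[0,0,0],-1],
  [[0,0,0],[0,0,0],-1],
])

```text
t: 12.4
ee_pos: [415.5, 254.3, 56.4]
orientation: [-3.073, -0.653, -0.002]
ft_force: [0.4, -1.3, 5.9]
width: 37.6
grasp_force: 30.0
```

servo_tool([
  [[0,0,0],[0,0,0],0.3],
  [[0,0,0],[0,0,0],0.3],
  [[0,0,0],[0,0,0],0.3],
  [[0,0,0],[0,0,0],0.3],
  [[0,0,0.01],[0,0,0],0.3],
  [[0,0,0.03],[0,0,0],0.3],
  [[0,0,0.03],[0,0,0],0.3],
  [[0,0,0.03],[0,0,0],0.3],
])

```text
t: 13.07
ee_pos: [414.5, 253.8, 157.1]
orientation: [3.073, 0.653, -0.002]
ft_force: [1.0, -0.1, -1.5]
width: 57.7
grasp_force: 0.0
```

servo_tool([
  [[0.007,-0.02,0],[0,0,0],0.6],
  [[0.013,-0.036,0],[0,0,0],0.6],
  [[0.013,-0.036,0],[0,0,0],0.6],
  [[0.013,-0.036,0],[0,0,0],0.6],
  [[0.013,-0.036,0],[0,0,0],0.6],
  [[0.013,-0.036,0],[0,0,0],0.6],
  [[0.013,-0.036,0],[0,0,0],0.6],
  [[0.013,-0.036,0],[0,0,0],0.6],
])

```text
t: 13.73
ee_pos: [513.2, -19.9, 156.5]
orientation: [3.073, 0.653, 0.001]
ft_force: [0.1, 0.3, 0.2]
width: 70.1
grasp_force: 0.0
```

servo_tool([
  [[0.013,-0.036,0],[0,0,0],0.6],
  [[0.013,-0.036,0],[0,0,0],0.6],
  [[0.013,-0.036,0],[0,0,0],0.6],
  [[0.013,-0.036,0],[0,0,0],0.6],
  [[0.013,-0.036,0],[0,0,0],0.6],
  [[0.012,-0.036,0],[0,0,0],0.6],
  [[0,-0.011,0],[0,0,0],0.6],
  [[0,0,0],[0,0,0],0.6],
])

```text
t: 14.4
ee_pos: [590.1, -247.7, 156.0]
orientation: [3.073, 0.648, 0.001]
ft_force: [-0.1, 0.8, 0.4]
width: 70.4
grasp_force: 0.0
```

```bash
python3 - <<'E'
from h import *
o=snap('g'); T=o['top']; W=world(T)
for c,H in(((426,340),60),((414,253),75)):
    P=W[(np.hypot(W[...,0]-c[0],W[...,1]-c[1])<32)]
    Q=P[P[:,2]>H-4]; print(len(Q),'cap mid',((Q.min(0)+Q.max(0))/2).round(1),'ztop',np.median(Q[:,2]).round(1),'ext',np.ptp(Q,axis=0).round(1))
print(sensors.get_obs()['ee_pos'],sensors.get_obs()['width'])
E
```

```text
170 cap mid [428.2 341.3  64.9] ztop 68.0 ext [27.9 29.4 17.8]
225 cap mid [415.5 251.8  79.8] ztop 82.8 ext [31.6 33.2 17.2]
[ 589.09777536 -244.29998312  155.59860662] 70.30508930548201
```

servo_tool([
  [[0.001,-0.001,-0.01],[0,0,0],0.6],
  [[0,0,-0.02],[0,0,0],0.6],
  [[0,0,-0.03],[0,0,0],0.6],
  [[0,0,-0.02],[0,0,0],0.6],
  [[0,0,-0.01],[0,0,0],0.6],
  [[0,0,-0.004],[0,0,0],0.6],
  [[0,0,0],[0,0,0],0.6],
  [[0,0,0],[0,0,0],0.2],
])

```text
t: 15.17
ee_pos: [591.6, -245.6, 62.5]
orientation: [3.072, 0.654, 0.001]
ft_force: [-0.3, -0.2, -0.1]
width: 66.7
grasp_force: 0.0
```

servo_tool([
  [[0,0,0],[0,0,0],0],
  [[0,0,0],[0,0,0],-1],
  [[0,0,0],[0,0,0],-1],
  [[0,0,0],[0,0,0],-1],
  [[0,0,0],[0,0,0],-1],
  [[0,0,0],[0,0,0],-1],
  [[0,0,0],[0,0,0],-1],
  [[0,0,0],[0,0,0],-1],
])

```text
t: 15.83
ee_pos: [591.8, -246.4, 62.6]
orientation: [3.072, 0.653, 0.002]
ft_force: [-0.2, -2.2, 5.3]
width: 46.0
grasp_force: 30.0
```

servo_tool([
  [[0,0,0.01],[0,0,0],-1],
  [[0,0,0.03],[0,0,0],-1],
  [[0,0,0.035],[0,0,0],-1],
  [[0,0,0.03],[0,0,0],-1],
  [[0,0,0.015],[0,0,0],-1],
  [[0,0,0],[0,0,0],-1],
  [[0,0,0],[0,0,0],-1],
  [[0,0,0],[0,0,0],-1],
])

```text
t: 16.5
ee_pos: [589.8, -245.4, 180.2]
orientation: [-3.071, -0.653, 0.003]
ft_force: [0.3, 0.4, -1.4]
width: 45.7
grasp_force: 30.0
```

servo_tool([
  [[-0.004,0.02,0],[0,0,0],-1],
  [[-0.007,0.037,0],[0,0,0],-1],
  [[-0.007,0.037,0],[0,0,0],-1],
  [[-0.007,0.037,0],[0,0,0],-1],
  [[-0.007,0.037,0],[0,0,0],-1],
  [[-0.007,0.037,0],[0,0,0],-1],
  [[-0.007,0.037,0],[0,0,0],-1],
  [[-0.007,0.037,0],[0,0,0],-1],
])

```text
t: 17.17
ee_pos: [535.9, 34.6, 179.7]
orientation: [-3.072, -0.653, 0.006]
ft_force: [0.8, 0.2, -1.8]
width: 45.5
grasp_force: 30.0
```

servo_tool([
  [[-0.007,0.037,0],[0,0,0],-1],
  [[-0.007,0.037,0],[0,0,0],-1],
  [[-0.007,0.037,0],[0,0,0],-1],
  [[-0.007,0.037,0],[0,0,0],-1],
  [[-0.007,0.037,0],[0,0,0],-1],
  [[-0.002,0.018,0],[0,0,0],-1],
  [[-0.001,0.006,0],[0,0,0],-1],
  [[0,0,0],[0,0,0],-1],
])

```text
t: 17.83
ee_pos: [498.7, 242.9, 180.0]
orientation: [3.072, 0.657, -0.005]
ft_force: [0.2, -1.2, -1.7]
width: 45.9
grasp_force: 30.0
```

servo_tool([
  [[0,0,-0.01],[0,0,0],-1],
  [[0,0,-0.02],[0,0,0],-1],
  [[0,0,-0.02],[0,0,0],-1],
  [[0,0,-0.01],[0,0,0],-1],
  [[0,0,0],[0,0,0],-1],
  [[0,0,0],[0,0,0],-1],
  [[0,0,0],[0,0,0],-1],
  [[0,0,0],[0,0,0],-1],
])

```text
t: 18.5
ee_pos: [500.8, 242.0, 122.6]
orientation: [-3.073, -0.652, -0.003]
ft_force: [0.2, -0.1, -1.4]
width: 45.7
grasp_force: 30.0
```

servo_tool([
  [[0,0,-0.01],[0,0,0],-1],
  [[0,0,-0.012],[0,0,0],-1],
  [[0,0,-0.012],[0,0,0],-1],
  [[0,0,-0.008],[0,0,0],-1],
  [[0,0,-0.005],[0,0,0],-1],
  [[0,0,-0.002],[0,0,0],-1],
  [[0,0,0],[0,0,0],-1],
  [[0,0,0],[0,0,0],-1],
])

```text
t: 19.17
ee_pos: [500.1, 242.1, 72.5]
orientation: [3.073, 0.653, -0.0]
ft_force: [-0.3, 0.5, -1.8]
width: 45.6
grasp_force: 30.0
```

servo_tool([
  [[0,0,-0.001],[0,0,0],-1],
  [[0,0,0],[0,0,0],-1],
  [[0,0,-0.001],[0,0,0],-1],
  [[0,0,0],[0,0,0],-1],
  [[0,0,0],[0,0,0],-1],
  [[0,0,0],[0,0,0],-1],
  [[0,0,0],[0,0,0],-1],
  [[0,0,0],[0,0,0],-1],
])

```text
t: 19.83
ee_pos: [500.5, 242.2, 71.6]
orientation: [-3.073, -0.653, -0.002]
ft_force: [-1.3, -1.6, 6.9]
width: 45.8
grasp_force: 30.0
```

servo_tool([
  [[0,0,0],[0,0,0],0.4],
  [[0,0,0],[0,0,0],0.4],
  [[0,0,0],[0,0,0],0.4],
  [[0,0,0],[0,0,0],0.4],
  [[0,0,0.01],[0,0,0],0.4],
  [[0,0,0.03],[0,0,0],0.4],
  [[0,0,0.03],[0,0,0],0.4],
  [[0,0,0.03],[0,0,0],0.4],
])

```text
t: 20.5
ee_pos: [499.6, 241.9, 172.1]
orientation: [3.073, 0.653, -0.002]
ft_force: [0.3, -0.4, -0.5]
width: 62.0
grasp_force: 0.0
```

servo_tool([
  [[0.002,-0.02,0],[0,0,0],0.8],
  [[0.005,-0.039,0],[0,0,0],0.8],
  [[0.005,-0.039,0],[0,0,0],0.8],
  [[0.005,-0.039,0],[0,0,0],0.8],
  [[0.005,-0.039,0],[0,0,0],0.8],
  [[0.005,-0.039,0],[0,0,0],0.8],
  [[0.005,-0.039,0],[0,0,0],0.8],
  [[0.005,-0.039,0],[0,0,0],0.8],
])

```text
t: 21.17
ee_pos: [537.0, -52.9, 171.5]
orientation: [3.073, 0.653, 0.001]
ft_force: [1.1, 0.4, -0.4]
width: 79.1
grasp_force: 0.0
```

servo_tool([
  [[0.005,-0.039,0],[0,0,0],0.8],
  [[0.005,-0.039,0],[0,0,0],0.8],
  [[0.005,-0.039,0],[0,0,0],0.8],
  [[0.005,-0.039,0],[0,0,0],0.8],
  [[0.005,-0.039,0],[0,0,0],0.8],
  [[0.005,-0.039,0],[0,0,0],0.8],
  [[0.005,-0.039,0],[0,0,0],0.8],
  [[0.005,-0.039,0],[0,0,0],0.8],
])

```text
t: 21.83
ee_pos: [576.8, -365.0, 171.4]
orientation: [3.073, 0.653, 0.0]
ft_force: [0.8, 0.6, 0.3]
width: 79.0
grasp_force: 0.0
```

servo_tool([
  [[0.001,-0.009,0],[0,0,0],0.8],
  [[0,0,0],[0,0,0],0.8],
  [[0,0,0],[0,0,0],0.8],
  [[0,0,0],[0,0,0],0.8],
  [[0,0,0],[0,0,0],0.8],
  [[0,0,0],[0,0,0],0.8],
  [[0,0,0],[0,0,0],0.8],
  [[0,0,0],[0,0,0],0.8],
])

```text
t: 22.5
ee_pos: [578.2, -371.1, 170.9]
orientation: [-3.073, -0.655, -0.0]
ft_force: [0.1, -0.2, 0.3]
width: 79.0
grasp_force: 0.0
```

```bash
python3 - <<'E'
from h import *
o=snap('i'); T=o['top']; W=world(T)
for c,H in(((426,340),60),((414,253),75),((500,242),90)):
    P=W[(np.hypot(W[...,0]-c[0],W[...,1]-c[1])<32)]
    Q=P[P[:,2]>H+2]; print(len(Q),'cap mid',((Q.min(0)+Q.max(0))/2).round(1),'ztop',np.median(Q[:,2]).round(1),'ext',np.ptp(Q,axis=0).round(1))
print(sensors.get_obs()['ee_pos'],sensors.get_obs()['width'])
E
```

```text
158 cap mid [428.2 341.2  68. ] ztop 68.3 ext [27.8 29.7 11.7]
210 cap mid [415.6 251.6  82.7] ztop 82.9 ext [31.5 32.8 10.8]
356 cap mid [499.4 243.   97.9] ztop 98.3 ext [42.1 44.4 11.4]
[ 578.10127615 -371.5183234   170.77575606] 78.60889787612007
```

servo_tool([
  [[0,0,-0.01],[0,0,0],0.8],
  [[0,0,-0.02],[0,0,0],0.8],
  [[0,0,-0.03],[0,0,0],0.8],
  [[0,0,-0.02],[0,0,0],0.8],
  [[0,0,-0.01],[0,0,0],0.8],
  [[0,0,-0.004],[0,0,0],0.8],
  [[0,0,0],[0,0,0],0.8],
  [[0,0,0],[0,0,0],0.4],
])

```text
t: 23.27
ee_pos: [578.6, -372.4, 77.4]
orientation: [3.072, 0.653, 0.001]
ft_force: [-0.8, -0.1, 0.7]
width: 75.4
grasp_force: 0.0
```

servo_tool([
  [[0,0,0],[0,0,0],0.2],
  [[0,0,0],[0,0,0],-1],
  [[0,0,0],[0,0,0],-1],
  [[0,0,0],[0,0,0],-1],
  [[0,0,0],[0,0,0],-1],
  [[0,0,0],[0,0,0],-1],
  [[0,0,0],[0,0,0],-1],
  [[0,0,0],[0,0,0],-1],
])

```text
t: 23.93
ee_pos: [578.7, -372.5, 77.7]
orientation: [3.072, 0.653, 0.002]
ft_force: [-0.4, -0.9, 6.0]
width: 53.8
grasp_force: 30.0
```

servo_tool([
  [[0,0,0.01],[0,0,0],-1],
  [[0,0,0.03],[0,0,0],-1],
  [[0,0,0.035],[0,0,0],-1],
  [[0,0,0.035],[0,0,0],-1],
  [[0,0,0.02],[0,0,0],-1],
  [[0,0,0],[0,0,0],-1],
  [[0,0,0],[0,0,0],-1],
  [[0,0,0],[0,0,0],-1],
])

```text
t: 24.6
ee_pos: [576.8, -371.1, 204.8]
orientation: [-3.071, -0.653, 0.004]
ft_force: [0.8, 0.3, -3.7]
width: 53.7
grasp_force: 30.0
```

servo_tool([
  [[-0.002,0.02,0],[0,0,0],-1],
  [[-0.0037,0.039,0],[0,0,0],-1],
  [[-0.0037,0.039,0],[0,0,0],-1],
  [[-0.0037,0.039,0],[0,0,0],-1],
  [[-0.0037,0.039,0],[0,0,0],-1],
  [[-0.0037,0.039,0],[0,0,0],-1],
  [[-0.0037,0.039,0],[0,0,0],-1],
  [[-0.0037,0.039,0],[0,0,0],-1],
])

```text
t: 25.27
ee_pos: [547.9, -77.0, 204.3]
orientation: [-3.071, -0.652, 0.007]
ft_force: [0.8, 0.9, -1.9]
width: 53.9
grasp_force: 30.0
```

servo_tool([
  [[-0.0037,0.039,0],[0,0,0],-1],
  [[-0.0037,0.039,0],[0,0,0],-1],
  [[-0.0037,0.039,0],[0,0,0],-1],
  [[-0.0037,0.039,0],[0,0,0],-1],
  [[-0.0037,0.039,0],[0,0,0],-1],
  [[-0.0037,0.039,0],[0,0,0],-1],
  [[-0.0037,0.039,0],[0,0,0],-1],
  [[-0.0037,0.039,0],[0,0,0],-1],
])

```text
t: 25.93
ee_pos: [518.4, 234.3, 204.2]
orientation: [3.072, 0.653, -0.007]
ft_force: [1.3, -0.0, -3.0]
width: 53.7
grasp_force: 30.0
```

servo_tool([
  [[-0.0037,0.039,0],[0,0,0],-1],
  [[-0.0037,0.039,0],[0,0,0],-1],
  [[-0.001,0.012,0],[0,0,0],-1],
  [[0,0.005,0],[0,0,0],-1],
  [[0,0,0],[0,0,0],-1],
  [[0,0,0],[0,0,0],-1],
  [[0,0,0],[0,0,0],-1],
  [[0,0,0],[0,0,0],-1],
])

```text
t: 26.6
ee_pos: [512.3, 326.4, 206.4]
orientation: [3.073, 0.65, -0.001]
ft_force: [-0.5, -0.7, -2.6]
width: 53.8
grasp_force: 30.0
```

```bash
python3 - <<'E'
from h import *
o=snap('j')
cv2.imwrite('pics/jj.png',cv2.hconcat([cv2.resize(o['top']['color'],(400,400)),cv2.resize(o['side']['color'][100:350,100:350],(400,400))]))
print(sensors.get_obs()['ee_pos'],sensors.get_obs()['width'])
E
```

```text
[512.3963479  326.83717708 206.76730043] 53.685737387271416
```

View pics/jj.png

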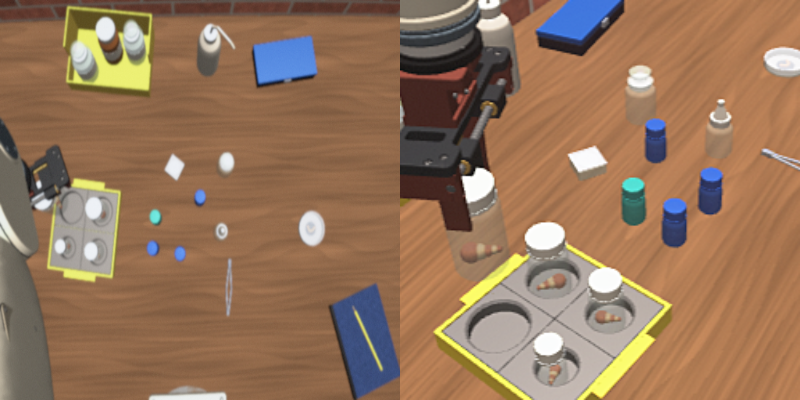

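Three jars sit in their wells at right (545,255), (605,300) and (548,360). Jar_56 is held at (478,230), over well 56 at (500,325). Lowering it.

servo_tool([
  [[0,0.001,-0.01],[0,0,0],-1],
  [[0,0,-0.02],[0,0,0],-1],
  [[0,0,-0.02],[0,0,0],-1],
  [[0,0,-0.02],[0,0,0],-1],
  [[0,0,-0.01],[0,0,0],-1],
  [[0,0,0],[0,0,0],-1],
  [[0,0,0],[0,0,0],-1],
  [[0,0,0],[0,0,0],-1],
])

```text
t: 27.37
ee_pos: [512.8, 329.4, 127.6]
orientation: [-3.072, -0.653, -0.002]
ft_force: [0.9, 0.1, -2.8]
width: 53.7
grasp_force: 30.0
```

servo_tool([
  [[0,0,-0.008],[0,0,0],-1],
  [[0,0,-0.01],[0,0,0],-1],
  [[0,0,-0.01],[0,0,0],-1],
  [[0,0,-0.006],[0,0,0],-1],
  [[0,0,-0.003],[0,0,0],-1],
  [[0,0,-0.001],[0,0,0],-1],
  [[0,0,0],[0,0,0],-1],
  [[0,0,0],[0,0,0],-1],
])

```text
t: 28.03
ee_pos: [512.3, 329.2, 88.8]
orientation: [-3.073, -0.653, -0.001]
ft_force: [-0.2, -0.9, -2.9]
width: 53.6
grasp_force: 30.0
```

servo_tool([
  [[0,0,-0.001],[0,0,0],-1],
  [[0,0,0],[0,0,0],-1],
  [[0,0,-0.001],[0,0,0],-1],
  [[0,0,0],[0,0,0],-1],
  [[0,0,0],[0,0,0],-1],
  [[0,0,0],[0,0,0],-1],
  [[0,0,0],[0,0,0],-1],
  [[0,0,0],[0,0,0],-1],
])

```text
t: 28.7
ee_pos: [512.2, 329.1, 86.8]
orientation: [-3.073, -0.653, -0.001]
ft_force: [0.6, -0.8, -0.7]
width: 53.7
grasp_force: 30.0
```

Force still shows most of the jar's weight, so I'll go 1–2 mm further.

servo_tool([
  [[0,0,-0.0005],[0,0,0],-1],
  [[0,0,0],[0,0,0],-1],
  [[0,0,-0.0005],[0,0,0],-1],
  [[0,0,0],[0,0,0],-1],
  [[0,0,0],[0,0,0],-1],
  [[0,0,0],[0,0,0],-1],
  [[0,0,0],[0,0,0],-1],
  [[0,0,0],[0,0,0],-1],
])

```text
t: 29.37
ee_pos: [512.5, 329.2, 86.7]
orientation: [-3.073, -0.653, -0.001]
ft_force: [-0.9, -1.9, 8.6]
width: 53.8
grasp_force: 30.0
```

servo_tool([
  [[0,0,0],[0,0,0],0.6],
  [[0,0,0],[0,0,0],0.6],
  [[0,0,0],[0,0,0],0.6],
  [[0,0,0],[0,0,0],0.6],
  [[0,0,0.01],[0,0,0],0.6],
  [[0,0,0.03],[0,0,0],0.6],
  [[0,0,0.035],[0,0,0],0.6],
  [[0,0,0.035],[0,0,0],0.6],
])

```text
t: 30.03
ee_pos: [511.5, 328.7, 196.8]
orientation: [3.072, 0.653, -0.003]
ft_force: [0.8, 0.8, 0.6]
width: 70.4
grasp_force: 0.0
```

servo_tool([
  [[0,-0.02,0.01],[0,0,0],0.6],
  [[0,-0.035,0],[0,0,0],0.6],
  [[0,-0.035,0],[0,0,0],0.6],
  [[0,-0.035,0],[0,0,0],0.6],
  [[0,-0.035,0],[0,0,0],0.6],
  [[0,-0.035,0],[0,0,0],0.6],
  [[0,-0.035,0],[0,0,0],0.6],
  [[0,-0.035,0],[0,0,0],0.6],
])

```text
t: 30.7
ee_pos: [511.9, 62.5, 206.4]
orientation: [3.073, 0.653, 0.001]
ft_force: [-0.2, 0.8, -0.5]
width: 70.3
grasp_force: 0.0
```

servo_tool([
  [[0,-0.035,0],[0,0,0],0.6],
  [[0,-0.035,0],[0,0,0],0.6],
  [[0,-0.035,0],[0,0,0],0.6],
  [[0,-0.035,0],[0,0,0],0.6],
  [[0,-0.035,0],[0,0,0],0.6],
  [[0,-0.02,0],[0,0,0],0.6],
  [[0,0,0],[0,0,0],0.6],
  [[0,0,0],[0,0,0],0.6],
])

```text
t: 31.37
ee_pos: [512.0, -131.7, 206.1]
orientation: [-3.074, -0.649, -0.001]
ft_force: [-0.6, 0.3, 0.1]
width: 70.3
grasp_force: 0.0
```

```bash
python3 - <<'E'
from h import *
o=snap('k'); T=o['top']; W=world(T)
for c,H in(((426,340),60),((414,253),75),((500,242),90),((512,328),105),((588,-118),86),((448,-102),64)):
    P=W[(np.hypot(W[...,0]-c[0],W[...,1]-c[1])<34)]
    Q=P[P[:,2]>H+2]
    if len(Q): print(len(Q),'cap mid',((Q.min(0)+Q.max(0))/2).round(1),'ztop',np.median(Q[:,2]).round(1))
cv2.imwrite('pics/kk.png',cv2.hconcat([cv2.resize(T['color'],(400,400)),cv2.resize(o['side']['color'][100:350,100:350],(400,400))]))
E
```

```text
156 cap mid [428.2 341.7  68. ] ztop 68.3
212 cap mid [415.6 252.   82.2] ztop 83.2
358 cap mid [499.2 242.5  97.6] ztop 98.2
512 cap mid [512.1 328.5 112.2] ztop 113.5
31 cap mid [ 578.8 -107.9  314. ] ztop 530.9
1491 cap mid [448.2 -99.1 471.2] ztop 623.1
```

View pics/kk.png

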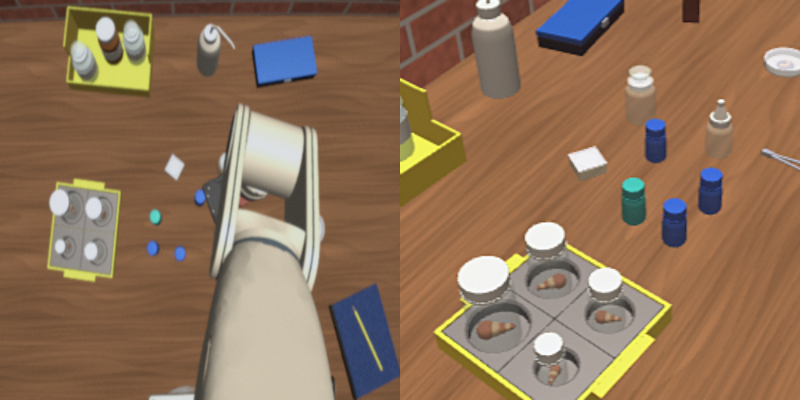

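All four jars are seated, with tops at 68, 83, 98 and 113 mm (8 mm floor plus jar height). The stopper jar (640,95) and dropping bottle (720,130) stand where they were, and the arm is clear.

```bash
python3 -c "
from workcell import close_job
print(close_job())"
```

```text
the job is handed in; nothing more can be done
None
```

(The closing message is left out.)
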